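Close and lock the sample slide with the flat driver

ROBOT

A 6-joint arm with a two-finger parallel gripper is mounted at the origin on a cart in front of the work surface, level with it; the furniture and walls round the work are solid. World frame = base frame: x ahead of the robot, y to its left, z up, the work surface at z = 0. Lengths are in m, angles in degrees, forces in N, time in s.
With the tool pointing down it reaches from about 0.4 to 0.825 m from the base axis. Payload 7 kg.
Tool frame: the origin (TCP) lies at the very end of the fingers, on their centre line; the grasp point (between the pads) lies behind it (r.grasp_offset is the z of the grasp point in the tool frame, in m); z points along the fingers, y is the direction in which the jaws open and shut (so a half turn about z gives the same grasp; the last joint's range is limited). The gripper opens to 88 mm and grips with 3 to 60 N. Pads are 19 mm wide; open, the fingers measure 130 mm over their backs; the gripper's body (78 mm by 193 mm) begins 47 mm behind the grasp point.
Start: joints at [87.21, 20.546, 0.682, 0, -70.136, -16.507], TCP at [0.223, 0.637, 0.227] pointing down, gripper open.
Joint ranges: [-176.03, 176.03], [-82.01, 121.73], [-58.28, 71.71], [-173.87, 95.51], [-174.79, -0.11], [-173.66, 173.66]. Speed limits (degrees/s): [136.94, 136.94, 172.46, 180, 180, 180].

INTERFACE

Orientations are given as [roll, pitch, yaw] about the fixed x, y, z axes, in that order (R = Rz(yaw) Ry(pitch) Rx(roll)).
In Python, from plant import r gives the robot as it stands. The module is installed in compiled form; this text tells all that it offers.
- The arm moves only by the tool servo_tool, never from a script. Its argument "targets" is a list of rows, each an object of numbers: "dx", "dy", "dz": the shift along the world's x, y, z in cm; "spin": the turn about the world's z in rad; "grip": the opening in per cent of the stroke, from 0 (shut) to 100 (fully open). A call has exactly 10 rows; each row is the pose to reach, as a shift and turn from the pose commanded when the call began; what a row does not reach only later rows make up. A row lasts 1/12 s, in which the tool goes at most 41.7 mm and 7.16 degrees, less where a joint would pass 70% of its speed; a pose out of reach is approached as far as the arm can. A call with a gripper value outside its range is refused whole. The fingers move at their own pace and stop on an object; "squeeze" is the grip in N (left out, the last holds). Time passes only in rows, so rows that repeat a pose let the fingers close, or fill a call up. It gives the time, the measured TCP pose, the force and the opening at its end, in the units of the state.
- r.get_state(): the state, without advancing time (a new reading comes with each control period).
- r.capture(name): name is "scene" or "top" or "wrist"; returns the picture (384x512x3 uint8, blue, green, red); there is no depth.
- r.get_calibration(name): a dict with "K" (3x3 intrinsics, pixels), "extrinsics" (4x4, takes a point from camera to world coordinates). Camera axes: x right, y down, z forward; pixel columns grow to the right and rows downward; lengths in m; the calibration is good to about 2 mm. The wrist camera is an equidistant fisheye: a pixel r from the principal point sees the ray r / f radians off the axis. A picture is of the moment at which its call begins: read the wrist's pose just before it. get_calibration takes no time and is no camera call; for the wrist camera it gives the pose at the moment of the call.
- r.close_job(): hands the job in, once; it reports no verdict.
Trained networks look in the newest picture that a camera, given by its name, has taken for a name from the list of things; names that differ only in an ending like _2 or _b are one class to them, and where a whole thing is asked for, a point or a joint stands for the part that bears it (a point fixed in the world has none). Each returns a list of dicts, best first, with "p" (0 to 1); they miss things now and then, are a little off and sometimes report something else, mostly with a low value. They report only what shows in the picture. A call takes as long as a camera call.
- r.cut_out(name, camera): "mask" (384x512 bool, what is visible of it) and "extent" ([left, top, right, bottom] in pixels, round what is visible of it).
The state is a dict: "time_s": time; "joints": joint angles; "qd": joint speeds; "joint_torque": joint torques, N m; "tcp_pos": TCP position; "eef_rot": TCP orientation; "contact_force": force on the tool from outside, world axes, zero at the start; "moment": the same for the moment, N m; "gripper_width": finger opening in m.
Only numpy, scipy, OpenCV 4.12 (cv2) and the standard library are available. Lean on these libraries where they do the work, as an engineer would, in place of code of your own. Each camera call takes 0.05 s, during which the arm holds its last target. There are 200 camera calls.

TASK

Push the sample slide fully home in its dock, then use the flat driver to turn the dock's slotted lock screw clockwise to its stop, keeping the blade seated in the slot the whole time, so that its tongue bars the slide. Stand the driver back in its wooden stand, fully down, and leave everything else on the desk alone.

Things in the scene. Friction and masses are not known exactly. Their poses are not given: they have to be found in the camera images.
- sample_dock: Fixed aluminium dock; origin on the desk, mid-channel. Base x -80..65 mm, 92 mm wide, 8 thick. Rails along x at y = +-40 mm (72 mm apart inside, tops 22 mm above the desk) form a channel open at -x (towards the robot); back stop's front face at x = 57 mm. An ear on the -y side carries the lock screw, vertical axis at x -21, y -55 mm, head top 42 mm above the desk.
- home_stop (a point): Point on the channel floor at the front face of the back stop, on the channel's middle line, 8 mm above the desk; axes as the dock's.
- sample_slide: Loose dark steel plate 70 x 68 x 12 mm, 0.3 kg, gold disc on it, slides along x in the channel; origin at the centre of its underside. At its -x end an upright lip, 62 mm wide, 6 thick, top 42 mm above the desk, front face 35 mm from the origin. Starts 45-62 mm short of home; home = touching the back stop (origin at dock x = 22 mm). Push the lip's front above the rails.
- lock_screw (a joint): Angle (rad) of the slotted quarter-turn screw, growing clockwise from above. Starts 0.05-0.25. 0: tongue points to the dock's -x, beside the channel. 1.571: locked stop, tongue points to +y across the home slide, 3 mm before its lip. Tongue 46 mm long from the axis, 10 wide, 23-29 mm above the desk; a slide not home blocks it. Friction 0.08 N m; stays where left.
- slot_floor (a point): Centre of the slot's floor, on the screw axis, 34 mm above the desk; turns with the screw. x runs along the slot (the tongue points to its -x), z up. Steel head 32 mm diameter; slot straight across it, 5 mm wide, 8 mm deep, edges bevelled 1.2 mm.
- driver: Loose flat driver, 115 mm long, 0.12 kg, upright, blade down, in its stand; origin at the middle of the blade's tip, z up to the handle. Blade 20 mm wide (x), 3 thick (y), 18 high; shank 10 mm diameter; collar 30 mm diameter at 60-65 mm above the tip; flat pale-wood handle at 65-115 mm, 32 mm wide (x), 13 thick (y): pinch it across y about 92 mm above the tip.
- driver_stand: Fixed wooden block 60 x 56 x 70 mm (x, y, z), origin at the centre of its underside. In its top a slot-shaped well 24 (x) by 14 mm (y), 64 deep, bevelled 2 mm. The driver hangs in it on its collar, blade along the stand's x (either way round), tip 10 mm above the desk.
- dropper: Bystander: small white dropper bottle with a green cap, 31 mm diameter, 84 mm high; origin at its foot.
- weight: Bystander: brass weight, 30 mm diameter, 34 mm high; origin at its foot.
- ring_box: Bystander: dark red ring box, 60 x 52 x 42 mm; origin at its foot.
- pen_blue: Bystander: blue and white pen, 142 mm long, lying on the desk.

How it is judged:
By the outcome, as a careful person would: the job done as asked, in the order asked, and still so for the second after the job is handed in, with the robot touching nothing.
It also fails if it takes over 58 s, if anything falls off the work surface, if the arm or the gripper's body presses on something with over 40 N, if the wrist force passes 120 N, or if a joint passes its speed limit or range.

## Working session

There is one attempt and no reset: what is moved stays moved. The work goes in short steps, Python scripts to look and compute and a tool call to move; the robot and the scene stay as the last step left them, time stands still between calls to the robot, and variables do not carry over. Pictures are saved under pics/ and viewed, about 8 in all and at most 12, crops included, and the job is handed in when it is done.

Besides the shell and the picture viewer there is one more tool, called after ">>>" as name([rows], argument=value, ...), one row to a line, values as JSON. servo_tool: Moves the arm, as the interface text tells. Its arguments: {"type":"object","properties":{"targets":{"type":"array"},"squeeze":{"type":"number"}},"required":["targets"]}

```bash
mkdir -p pics
cat > h.py <<'E'
import numpy as np, cv2
from plant import r
def cap(n,f=None):
    im=r.capture(n)
    if f: cv2.imwrite('pics/'+f,im)
    return im
def onplane(c,uv,z):
    """pixel(s)->world at height z (pinhole)"""
    K=c['K'];T=c['extrinsics'];uv=np.atleast_2d(uv).astype(float)
    d=np.c_[(uv[:,0]-K[0,2])/K[0,0],(uv[:,1]-K[1,2])/K[1,1],np.ones(len(uv))]@T[:3,:3].T
    return T[:3,3]+d*((z-T[2,3])/d[:,2])[:,None]
def fish(c,uv,z):
    K=c['K'];T=c['extrinsics'];uv=np.atleast_2d(uv).astype(float)
    p=np.c_[(uv[:,0]-K[0,2])/K[0,0],(uv[:,1]-K[1,2])/K[1,1]]
    th=np.linalg.norm(p,axis=1)+1e-9
    d=np.c_[p/th[:,None]*np.sin(th)[:,None],np.cos(th)]@T[:3,:3].T
    return T[:3,3]+d*((z-T[2,3])/d[:,2])[:,None]
E
python3 - <<'E'
from h import *
np.set_printoptions(precision=4,suppress=True)
a=cap('scene','s1.png');b=cap('top','t1.png')
cv2.imwrite('pics/st.png',cv2.resize(b,(800,600)))
for n in('scene','top'):
    c=r.get_calibration(n);print(n,c['K'].tolist(),c['extrinsics'])
for n in ['sample_dock','sample_slide','lock_screw','driver','driver_stand','dropper','weight','ring_box','pen_blue']:
    for q in r.cut_out(n,'top')[:2]: print(n,q['p'],q['extent'])
s=r.get_state();print(s['time_s'],s['tcp_pos'],s['eef_rot'],s['gripper_width'],s['contact_force'],r.grasp_offset)
E
```

```text
scene [[473.95705683962694, 0.0, 261.0339009606328], [0.0, 473.95705683962694, 189.1546756314644], [0.0, 0.0, 1.0]] [[ 0.8903 -0.212   0.403   0.2354]
 [-0.4551 -0.4402  0.774  -0.3501]
 [ 0.0134 -0.8725 -0.4884  0.5409]
 [ 0.      0.      0.      1.    ]]
top [[394.7212430682346, 0.0, 246.0320693272971], [0.0, 394.7212430682346, 190.1324225067668], [0.0, 0.0, 1.0]] [[ 0.0725 -0.9746  0.2118  0.4451]
 [-0.9974 -0.0719  0.0108  0.3873]
 [ 0.0047 -0.212  -0.9773  0.978 ]
 [ 0.      0.      0.      1.    ]]
sample_dock 0.74 [287.8, 218.0, 339.9, 278.7]
sample_slide 0.84 [297.3, 237.7, 327.8, 270.4]
lock_screw 0.68 [330.4, 246.9, 343.2, 269.4]
driver 0.58 [213.2, 225.1, 228.7, 240.7]
driver 0.35 [155.7, 200.8, 181.5, 242.8]
driver_stand 0.63 [313.5, 150.5, 330.2, 174.0]
driver_stand 0.59 [213.8, 225.3, 228.4, 239.9]
dropper 0.64 [326.4, 250.3, 338.1, 271.2]
dropper 0.59 [243.8, 179.9, 257.1, 196.9]
weight 0.67 [276.2, 172.6, 285.3, 183.6]
weight 0.33 [155.6, 197.2, 182.5, 248.4]
ring_box 0.73 [310.3, 147.3, 332.4, 176.2]
pen_blue 0.57 [153.5, 196.0, 182.9, 245.0]
0.55 [0.2231 0.637  0.2266] [179.9981  -0.0008 -19.2952] 0.08791948096503674 [-0.0985 -0.0925 -0.0045] -0.0188
```

View pics/st.png

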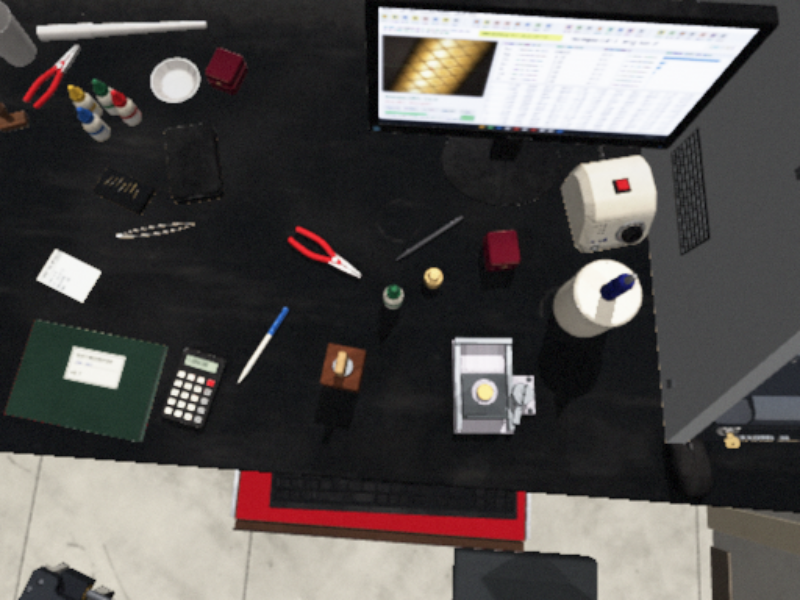

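View pics/s1.png

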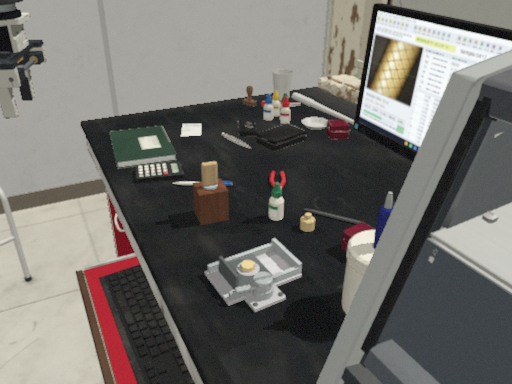

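The top view shows the stand with the driver at about (343,367) in the 800x600 picture and the dock at about (483,386), with its screw ear to the right at (520,397). The dock's open end faces the bottom, towards the robot. The scene view agrees. Next I'll zoom in on the dock and the stand.

Run:
```python
from h import *
b=cv2.imread('pics/t1.png');a=cv2.imread('pics/s1.png')
d=b[205:285,280:350];s=b[210:260,195:245]
o=np.zeros((600,800,3),np.uint8)
o[:480,:420]=cv2.resize(d,None,fx=6,fy=6,interpolation=cv2.INTER_CUBIC)
o[:350,430:780]=cv2.resize(s,None,fx=7,fy=7,interpolation=cv2.INTER_CUBIC)
cv2.imwrite('pics/z1.png',o)
```

```text
(no output)
```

View pics/z1.png

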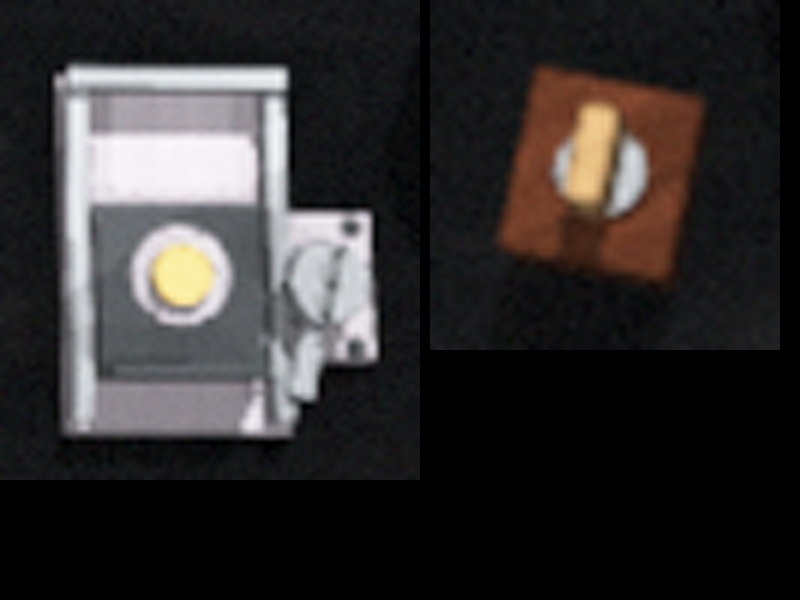

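The crop shows the rail-top corners at (66,68), (288,68) and (75,432), the screw head at (325,283) and the slide with its gold disc at (183,275). The stand-top corners are at (537,67), (705,100), (670,282) and (500,245).

Run:
```python
from h import *
np.set_printoptions(precision=4,suppress=True)
c=r.get_calibration('top')
D=lambda x,y:(280+x/6,205+y/6)
S=lambda x,y:(195+(x-430)/7,210+y/7)
d=onplane(c,[D(66,68),D(288,68),D(75,432),D(295,435)],.022);print('rails\n',d)
for i,j in((1,0),(2,0),(3,1),(3,2)): v=d[j]-d[i];print(np.linalg.norm(v),np.degrees(np.arctan2(v[1],v[0])))
print('screw',onplane(c,D(325,283),.042))
print('disc',onplane(c,D(183,275),.021),'slide back',onplane(c,[D(93,205),D(258,208)],.020))
s=onplane(c,[S(537,67),S(705,100),S(670,282),S(500,245)],.070);print('stand\n',s,s.mean(0))
for i,j in((1,0),(2,1),(2,3),(3,0)): v=s[j]-s[i];print(np.linalg.norm(v),np.degrees(np.arctan2(v[1],v[0])))
print('handle top',onplane(c,[S(600,103),S(585,205),S(592,130)],.125))
```

```text
rails
 [[0.595  0.2835 0.022 ]
 [0.6017 0.1932 0.022 ]
 [0.4506 0.2729 0.022 ]
 [0.4557 0.1863 0.022 ]]
0.09053791259672714 94.19924337890617
0.1448356991275913 4.179568445236082
0.14610248044522528 2.7187564476872685
0.08682141610213341 93.39541413993233
screw [[0.5145 0.1804 0.042 ]]
disc [[0.5151 0.2326 0.021 ]] slide back [[0.5405 0.2697 0.02  ]
 [0.5441 0.2033 0.02  ]]
stand
 [[0.5663 0.4748 0.07  ]
 [0.5594 0.4186 0.07  ]
 [0.4993 0.4252 0.07  ]
 [0.5071 0.4815 0.07  ]] [0.533 0.45  0.07 ]
0.056696606899985694 83.04373701490212
0.06051061477132408 -6.328233315577906
0.0568324114687205 82.03008479009735
0.05950399487634955 -6.4398158911860115
handle top [[0.5492 0.449  0.125 ]
 [0.5175 0.4509 0.125 ]
 [0.5406 0.4508 0.125 ]]
```

Run:
```python
from h import *
b=cv2.imread('pics/t1.png');a=cv2.imread('pics/s1.png')
o=np.zeros((560,800,3),np.uint8)
o[:560,:400]=cv2.resize(a[200:340,320:420],None,fx=4,fy=4,interpolation=cv2.INTER_CUBIC)
o[:400,410:790]=cv2.resize(b[145:245,335:430],None,fx=4,fy=4,interpolation=cv2.INTER_CUBIC)
cv2.imwrite('pics/z2.png',o)
```

```text
(no output)
```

View pics/z2.png

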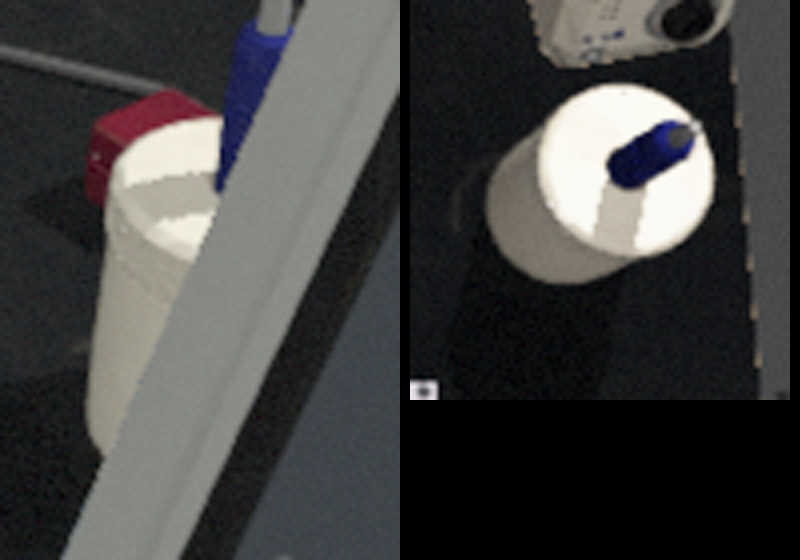

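The canister's lid looks about 0.12 m high, below the gripper body's 0.17 m during the turn. I'll move to just before the slide with the jaws shut.

>>> servo_tool([
  {"dx":4,"dy":-4,"dz":0,"spin":0.1,"grip":0},
  {"dx":8,"dy":-8,"dz":0,"spin":0.2,"grip":0},
  {"dx":12,"dy":-12,"dz":0,"spin":0.3,"grip":0},
  {"dx":16,"dy":-16,"dz":0,"spin":0.4,"grip":0},
  {"dx":18,"dy":-20,"dz":-1,"spin":0.4,"grip":0},
  {"dx":19,"dy":-24,"dz":-2,"spin":0.4,"grip":0},
  {"dx":20,"dy":-28,"dz":-3,"spin":0.4,"grip":0},
  {"dx":20,"dy":-32,"dz":-4,"spin":0.4,"grip":0},
  {"dx":20,"dy":-36,"dz":-5,"spin":0.4,"grip":0},
  {"dx":20,"dy":-40,"dz":-6,"spin":0.4,"grip":0},
])

```text
time_s: 1.38
tcp_pos: [0.4192, 0.2898, 0.1796]
eef_rot: [-180.0, -0.0, 3.6]
contact_force: [1.0, -0.6, 0.4]
gripper_width: 0.0267
```

Run:
```python
from h import *
np.set_printoptions(precision=4,suppress=True)
s=r.get_state();print(s['time_s'],s['tcp_pos'],s['eef_rot'],s['gripper_width'])
c=r.get_calibration('wrist');print(c['K'].tolist(),c['extrinsics'])
w=cap('wrist','w1.png')
for n in ['sample_dock','sample_slide','lock_screw']:
    for q in r.cut_out(n,'wrist')[:1]: print(n,q['p'],q['extent'])
ct=r.get_calibration('top');print('canister base',onplane(ct,(373.75,196.75),0),onplane(ct,(389.25,187.5),.12))
```

```text
1.3833 [0.4192 0.2898 0.1796] [-179.9753   -0.0296    3.597 ] 0.026673188518580766
[[297.3186396354542, 0.0, 260.6181927739364], [0.0, 297.3186396354542, 193.30961062656624], [0.0, 0.0, 1.0]] [[ 0.0639 -0.9643 -0.2571  0.4895]
 [-0.998  -0.062  -0.0155  0.2936]
 [-0.001   0.2576 -0.9663  0.3368]
 [ 0.      0.      0.      1.    ]]
sample_dock 0.73 [272.1, 18.2, 386.9, 152.3]
sample_slide 0.74 [285.8, 69.9, 349.1, 131.4]
lock_screw 0.84 [356.5, 87.2, 388.8, 140.8]
canister base [[0.6638 0.0746 0.    ]] [[0.6606 0.0785 0.12  ]]
```

View pics/w1.png

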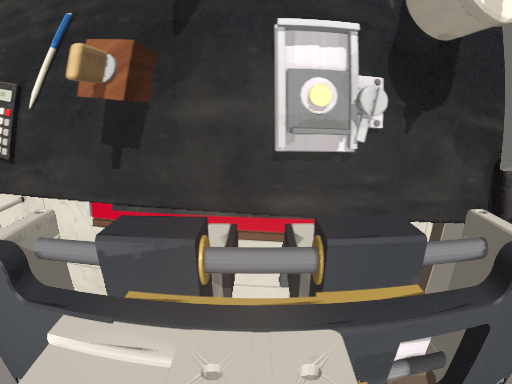

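The wrist view shows the dock with rail ends near (277,150) and (357,150), the lip near (321,130), the screw head at (373,101), and the stand and driver on the left near (115,70).

Run:
```python
from h import *
np.set_printoptions(precision=4,suppress=True)
c=r.get_calibration('wrist')
print('rails',fish(c,[(277,21),(358,25),(277,151),(357,151)],.022))
print('lip',fish(c,[(292,130),(350,131)],.042),'screw',fish(c,(373,101),.042))
```

```text
rails [[0.5946 0.284  0.022 ]
 [0.6022 0.1951 0.022 ]
 [0.4531 0.2749 0.022 ]
 [0.4603 0.1865 0.022 ]]
lip [[0.4775 0.2628 0.042 ]
 [0.4819 0.2031 0.042 ]] screw [[0.5159 0.1808 0.042 ]]
```

>>> servo_tool([
  {"dx":1,"dy":-3,"dz":-3,"grip":0},
  {"dx":1,"dy":-6,"dz":-6,"grip":0},
  {"dx":1,"dy":-6,"dz":-8,"grip":0},
  {"dx":1,"dy":-6,"dz":-8,"grip":0},
  {"dx":1,"dy":-6,"dz":-8,"grip":0},
  {"dx":1,"dy":-6,"dz":-8,"grip":0},
  {"dx":1,"dy":-6,"dz":-8,"grip":0},
  {"dx":1,"dy":-6,"dz":-8,"grip":0},
  {"dx":1,"dy":-6,"dz":-8,"grip":0},
  {"dx":1,"dy":-6,"dz":-8,"grip":0},
])

```text
validation failed for argument at $.ta...
```

>>> servo_tool([
  {"dx":0,"dy":-3,"dz":-3,"spin":0,"grip":0},
  {"dx":1,"dy":-5.5,"dz":-6,"spin":0,"grip":0},
  {"dx":2,"dy":-5.5,"dz":-9,"spin":0,"grip":0},
  {"dx":2,"dy":-5.5,"dz":-12,"spin":0,"grip":0},
  {"dx":2,"dy":-5.5,"dz":-12,"spin":0,"grip":0},
  {"dx":2,"dy":-5.5,"dz":-12,"spin":0,"grip":0},
  {"dx":2,"dy":-5.5,"dz":-12,"spin":0,"grip":0},
  {"dx":2,"dy":-5.5,"dz":-12,"spin":0,"grip":0},
  {"dx":2,"dy":-5.5,"dz":-12,"spin":0,"grip":0},
  {"dx":2,"dy":-5.5,"dz":-12,"spin":0,"grip":0},
])

```text
time_s: 2.42
tcp_pos: [0.4392, 0.2377, 0.0612]
eef_rot: [-179.9, -0.1, 3.7]
contact_force: [0.0, -0.0, -0.4]
gripper_width: 0.0004
```

>>> servo_tool([
  {"dx":0,"dy":-0.4,"dz":-2,"spin":0,"grip":0},
  {"dx":0,"dy":-0.4,"dz":-3.3,"spin":0,"grip":0},
  {"dx":1,"dy":-0.4,"dz":-3.3,"spin":0,"grip":0},
  {"dx":2,"dy":-0.3,"dz":-3.3,"spin":0,"grip":0},
  {"dx":2.7,"dy":-0.3,"dz":-3.3,"spin":0,"grip":0},
  {"dx":3.4,"dy":-0.2,"dz":-3.3,"spin":0,"grip":0},
  {"dx":4.1,"dy":-0.2,"dz":-3.3,"spin":0,"grip":0},
  {"dx":4.7,"dy":-0.1,"dz":-3.3,"spin":0,"grip":0},
  {"dx":5.3,"dy":-0.1,"dz":-3.3,"spin":0,"grip":0},
  {"dx":5.8,"dy":0,"dz":-3.3,"spin":0,"grip":0},
])

```text
time_s: 3.25
tcp_pos: [0.4972, 0.2365, 0.0269]
eef_rot: [180.0, 0.0, 3.6]
contact_force: [-3.9, -1.4, 2.5]
gripper_width: 0.0004
```

Contact force is about −4 N, so the slide is moving. I'll go on gently to the stop.

>>> servo_tool([
  {"dx":0.4,"dy":0,"dz":0,"spin":0,"grip":0},
  {"dx":0.8,"dy":0,"dz":0,"spin":0,"grip":0},
  {"dx":1.1,"dy":0,"dz":0,"spin":0,"grip":0},
  {"dx":1.3,"dy":0,"dz":0,"spin":0,"grip":0},
  {"dx":1.4,"dy":0,"dz":0,"spin":0,"grip":0},
  {"dx":1.5,"dy":0,"dz":0,"spin":0,"grip":0},
  {"dx":1.6,"dy":0,"dz":0,"spin":0,"grip":0},
  {"dx":1.7,"dy":0,"dz":0,"spin":0,"grip":0},
  {"dx":1.75,"dy":0,"dz":0,"spin":0,"grip":0},
  {"dx":1.8,"dy":0,"dz":0,"spin":0,"grip":0},
])

```text
time_s: 4.08
tcp_pos: [0.5095, 0.2362, 0.0267]
eef_rot: [179.9, 0.4, 3.6]
contact_force: [-34.4, 9.0, 23.9]
gripper_width: 0.0002
```

>>> servo_tool([
  {"dx":-2,"dy":0,"dz":0,"spin":0,"grip":0},
  {"dx":-4,"dy":0,"dz":1,"spin":0,"grip":0},
  {"dx":-5,"dy":0,"dz":5,"spin":0,"grip":0},
  {"dx":-5,"dy":2,"dz":9,"spin":0,"grip":50},
  {"dx":-5,"dy":4,"dz":12,"spin":-0.05,"grip":100},
  {"dx":-5,"dy":7,"dz":14,"spin":-0.1,"grip":100},
  {"dx":-5,"dy":10,"dz":16,"spin":-0.175,"grip":100},
  {"dx":-5,"dy":13,"dz":17,"spin":-0.175,"grip":100},
  {"dx":-5,"dy":16,"dz":17,"spin":-0.175,"grip":100},
  {"dx":-5,"dy":18,"dz":17,"spin":-0.175,"grip":100},
])

```text
time_s: 4.92
tcp_pos: [0.4656, 0.4202, 0.1981]
eef_rot: [-179.8, -0.1, -6.3]
contact_force: [0.1, -0.1, -1.1]
gripper_width: 0.0418
```

Run:
```python
from h import *
np.set_printoptions(precision=4,suppress=True)
s=r.get_state();print(s['time_s'],s['tcp_pos'],s['eef_rot'],s['gripper_width'])
np.save('c2.npy',r.get_calibration('wrist')['extrinsics'])
w=cap('wrist','w2.png')
cv2.imwrite('pics/w2z.png',cv2.resize(w[:200,100:500],(800,400),interpolation=cv2.INTER_CUBIC))
for n in ['driver_stand','driver','lock_screw']:
    for q in r.cut_out(n,'wrist')[:1]: print(n,q['p'],q['extent'])
```

```text
4.9167 [0.4656 0.4202 0.1981] [-179.795    -0.1369   -6.3463] 0.0417916941624543
driver_stand 0.85 [192.1, 90.8, 251.7, 150.1]
driver 0.84 [205.0, 100.5, 237.7, 143.5]
lock_screw 0.97 [435.4, 110.6, 463.7, 155.0]
```

View pics/w2z.png

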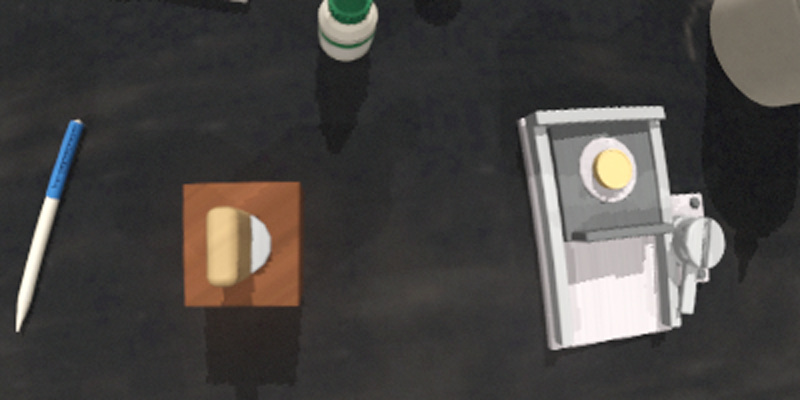

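The slide is home, with its plate against the back stop. The stand top corners are at (183,183), (300,182), (301,306) and (184,306) in the crop. The handle top spans (207–240, 207–285), and the screw head is at (698,242).

Run:
```python
from h import *
np.set_printoptions(precision=4,suppress=True)
c=r.get_calibration('wrist');c['extrinsics']=np.load('c2.npy')
P=lambda l:[(100+x/2,y/2) for x,y in l]
s=fish(c,P([(183,183),(300,182),(301,306),(184,306)]),.070);print('stand',s.mean(0));
for i,j in((1,0),(2,1),(2,3),(3,0)): v=s[j]-s[i];print(np.linalg.norm(v),np.degrees(np.arctan2(v[1],v[0])))
h=fish(c,P([(224,207),(224,285)]),.125);print('handle',h,h.mean(0))
print('screw',fish(c,P([(698,242)]),.042))
print('rails',fish(c,P([(537,122),(664,118),(560,347),(672,330)]),.022))
```

```text
stand [0.5347 0.4514 0.07  ]
0.056510313444446625 82.43109408744323
0.0598042326261043 -6.022414302696252
0.05766265711554599 83.05608141779324
0.060413216289850455 -7.127811999464823
handle [[0.55   0.4485 0.125 ]
 [0.5197 0.4524 0.125 ]] [0.5348 0.4504 0.125 ]
screw [[0.5177 0.1873 0.042 ]]
rails [[0.5909 0.2817 0.022 ]
 [0.5957 0.1926 0.022 ]
 [0.4566 0.2769 0.022 ]
 [0.4606 0.1951 0.022 ]]
```

>>> servo_tool([
  {"dx":2,"dy":1,"dz":0,"spin":0,"grip":100},
  {"dx":4,"dy":2,"dz":0,"spin":0,"grip":100},
  {"dx":6,"dy":3,"dz":0,"spin":0,"grip":100},
  {"dx":6.8,"dy":3,"dz":0,"spin":0,"grip":100},
  {"dx":6.8,"dy":3,"dz":0,"spin":0,"grip":100},
  {"dx":6.8,"dy":3,"dz":-2,"spin":0,"grip":100},
  {"dx":6.8,"dy":3,"dz":-4,"spin":0,"grip":100},
  {"dx":6.8,"dy":3,"dz":-5,"spin":0,"grip":100},
  {"dx":6.8,"dy":3,"dz":-5,"spin":0,"grip":100},
  {"dx":6.8,"dy":3,"dz":-5,"spin":0,"grip":100},
])

```text
time_s: 5.95
tcp_pos: [0.5326, 0.4462, 0.147]
eef_rot: [180.0, 0.0, -6.4]
contact_force: [0.1, 0.3, 0.2]
gripper_width: 0.0871
```

>>> servo_tool([
  {"dx":0.2,"dy":0.45,"dz":-2,"spin":0,"grip":100},
  {"dx":0.2,"dy":0.45,"dz":-4,"spin":0,"grip":100},
  {"dx":0.2,"dy":0.45,"dz":-6,"spin":0,"grip":100},
  {"dx":0.2,"dy":0.45,"dz":-6.4,"spin":0,"grip":60},
  {"dx":0.2,"dy":0.45,"dz":-6.4,"spin":0,"grip":30},
  {"dx":0.2,"dy":0.45,"dz":-6.4,"spin":0,"grip":0},
  {"dx":0.2,"dy":0.45,"dz":-6.4,"spin":0,"grip":0},
  {"dx":0.2,"dy":0.45,"dz":-6.4,"spin":0,"grip":0},
  {"dx":0.2,"dy":0.45,"dz":-6.4,"spin":0,"grip":0},
  {"dx":0.2,"dy":0.45,"dz":-6.4,"spin":0,"grip":0},
], squeeze=40)

```text
time_s: 6.78
tcp_pos: [0.535, 0.4515, 0.0837]
eef_rot: [-179.9, -0.0, -6.4]
contact_force: [0.0, -0.1, 0.5]
gripper_width: 0.0464
```

>>> servo_tool([
  {"dx":0,"dy":0,"dz":0,"spin":0,"grip":0},
  {"dx":0,"dy":0,"dz":0,"spin":0,"grip":0},
  {"dx":0,"dy":0,"dz":0,"spin":0,"grip":0},
  {"dx":0,"dy":0,"dz":0,"spin":0,"grip":0},
  {"dx":0,"dy":0,"dz":0,"spin":0,"grip":0},
  {"dx":0,"dy":0,"dz":0,"spin":0,"grip":0},
  {"dx":0,"dy":0,"dz":0.5,"spin":0,"grip":0},
  {"dx":0,"dy":0,"dz":1,"spin":0,"grip":0},
  {"dx":0,"dy":0,"dz":2,"spin":0,"grip":0},
  {"dx":0,"dy":0,"dz":3,"spin":0,"grip":0},
])

```text
time_s: 7.62
tcp_pos: [0.5347, 0.4511, 0.1136]
eef_rot: [180.0, 0.0, -6.4]
contact_force: [0.4, 0.5, -0.8]
gripper_width: 0.013
```

>>> servo_tool([
  {"dx":0,"dy":0,"dz":2.5,"spin":0,"grip":0},
  {"dx":0,"dy":0,"dz":5.5,"spin":0,"grip":0},
  {"dx":-1,"dy":-2,"dz":6.5,"spin":0,"grip":0},
  {"dx":-3,"dy":-5,"dz":6.5,"spin":0,"grip":0},
  {"dx":-5,"dy":-8,"dz":6.5,"spin":0,"grip":0},
  {"dx":-7,"dy":-11.5,"dz":6.5,"spin":0,"grip":0},
  {"dx":-8,"dy":-15,"dz":6.5,"spin":0,"grip":0},
  {"dx":-9,"dy":-18,"dz":6.5,"spin":0,"grip":0},
  {"dx":-9,"dy":-21,"dz":6.5,"spin":0,"grip":0},
  {"dx":-9,"dy":-24,"dz":6.5,"spin":0,"grip":0},
])

```text
time_s: 8.45
tcp_pos: [0.4443, 0.2101, 0.1795]
eef_rot: [-179.9, -0.1, -6.3]
contact_force: [1.0, 0.2, -0.7]
gripper_width: 0.013
```

>>> servo_tool([
  {"dx":0,"dy":-1.5,"dz":0,"spin":0,"grip":0},
  {"dx":0,"dy":-3,"dz":0,"spin":0,"grip":0},
  {"dx":0,"dy":-3,"dz":0,"spin":0,"grip":0},
  {"dx":0,"dy":-3,"dz":0,"spin":0,"grip":0},
  {"dx":0,"dy":-3,"dz":0,"spin":0,"grip":0},
  {"dx":0,"dy":-3,"dz":0,"spin":0,"grip":0},
  {"dx":0,"dy":-3,"dz":0,"spin":0,"grip":0},
  {"dx":0,"dy":-3,"dz":0,"spin":0,"grip":0},
  {"dx":0,"dy":-3,"dz":0,"spin":0,"grip":0},
  {"dx":0,"dy":-3,"dz":0,"spin":0,"grip":0},
])

```text
time_s: 9.28
tcp_pos: [0.4447, 0.1815, 0.1777]
eef_rot: [180.0, 0.0, -6.4]
contact_force: [-0.3, -0.5, -1.7]
gripper_width: 0.0129
```

Run:
```python
from h import *
np.set_printoptions(precision=4,suppress=True)
s=r.get_state();print(s['time_s'],s['tcp_pos'],s['eef_rot'],s['gripper_width'])
np.save('c3.npy',r.get_calibration('wrist')['extrinsics'])
w=cap('wrist','w3.png')
cv2.imwrite('pics/w3z.png',cv2.resize(w[50:250,160:360],(600,600),interpolation=cv2.INTER_CUBIC))
for n in ['driver','lock_screw']:
    for q in r.cut_out(n,'wrist')[:1]: print(n,q['p'],q['extent'])
```

```text
9.2833 [0.4447 0.1815 0.1777] [179.9841   0.0123  -6.379 ] 0.012850117061911227
driver 0.56 [244.1, 193.8, 284.7, 299.9]
lock_screw 0.59 [149.0, 39.7, 283.5, 181.4]
```

View pics/w3z.png

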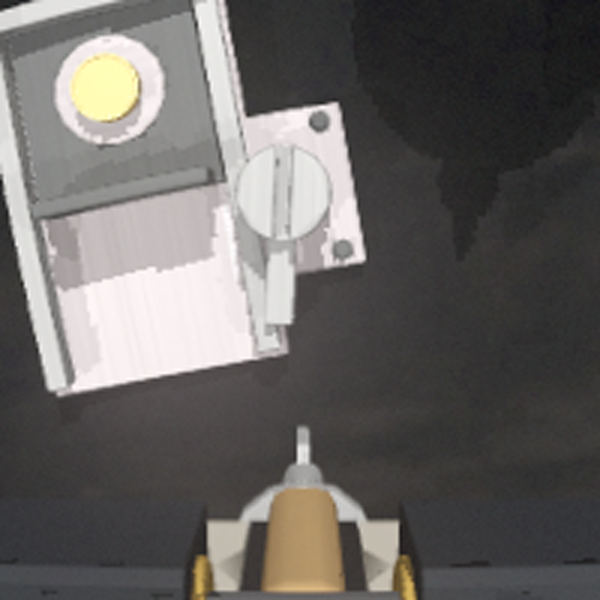

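The view shows the screw head at (283,192) and its slot running from (284,146) to (282,237). The tongue end is at (279,323), and the blade edge shows at (303,428). The slide still looks home.

Run:
```python
from h import *
np.set_printoptions(precision=4,suppress=True)
c=r.get_calibration('wrist');c['extrinsics']=np.load('c3.npy')
P=lambda l:[(160+x/3-.33,50+y/3-.33) for x,y in l]
print('screw',fish(c,P([(283,192)]),.042))
s=fish(c,P([(284,146),(282.5,237)]),.042);v=s[0]-s[1];print('slot',s,np.degrees(np.arctan2(v[1],v[0])))
t=fish(c,P([(279.5,323)]),.029);v=fish(c,P([(283,192)]),.042)[0]-t[0];print('tongue',t,np.linalg.norm(v[:2]),np.degrees(np.arctan2(v[1],v[0])))
for z in(.1,.105,.11):print('blade fwd edge',fish(c,P([(303,428)]),z))
k=fish(c,P([(243,0),(10,60),(286,352),(60,390)]),.022)
v=fish(c,P([(40,215),(208,178)]),.042);d=v[0]-v[1];print('lip front edge?',v,np.degrees(np.arctan2(d[1],d[0]))-90,np.linalg.norm(d))
# ear corners at z~? rail right outer line
print(fish(c,P([(219,0),(268,354)]),.022))
```

```text
screw [[0.5174 0.1796 0.042 ]]
slot [[0.5324 0.1775 0.042 ]
 [0.5028 0.1814 0.042 ]] -7.353373259056174
tongue [[0.4728 0.1861 0.029 ]] 0.045146469162832874 -8.390322980090998
blade fwd edge [[0.4532 0.1801 0.1   ]]
blade fwd edge [[0.4545 0.18   0.105 ]]
blade fwd edge [[0.4558 0.1798 0.11  ]]
lip front edge? [[0.521  0.2612 0.042 ]
 [0.525  0.2033 0.042 ]] 3.965217867224837 0.058032163178289645
[[0.5886 0.1945 0.022 ]
 [0.4612 0.1918 0.022 ]]
```

>>> servo_tool([
  {"dx":2,"dy":0,"dz":0,"spin":-0.02,"grip":0},
  {"dx":4,"dy":-0.1,"dz":0,"spin":-0.02,"grip":0},
  {"dx":6,"dy":-0.2,"dz":0,"spin":-0.02,"grip":0},
  {"dx":7.27,"dy":-0.2,"dz":0,"spin":-0.02,"grip":0},
  {"dx":7.27,"dy":-0.2,"dz":-2,"spin":-0.02,"grip":0},
  {"dx":7.27,"dy":-0.2,"dz":-4,"spin":-0.02,"grip":0},
  {"dx":7.27,"dy":-0.2,"dz":-5.2,"spin":-0.02,"grip":0},
  {"dx":7.27,"dy":-0.2,"dz":-5.8,"spin":-0.02,"grip":0},
  {"dx":7.27,"dy":-0.2,"dz":-5.8,"spin":-0.02,"grip":0},
  {"dx":7.27,"dy":-0.2,"dz":-5.8,"spin":-0.02,"grip":0},
])

```text
time_s: 10.27
tcp_pos: [0.5176, 0.1793, 0.1201]
eef_rot: [180.0, -0.0, -7.5]
contact_force: [-0.5, 0.6, -0.3]
gripper_width: 0.0126
```

Run:
```python
from h import *
np.set_printoptions(precision=4,suppress=True)
s=r.get_state();print(s['time_s'],s['tcp_pos'],s['eef_rot'],s['gripper_width'],s['contact_force'])
w=cap('wrist','w4.png');a=cap('scene','s4.png')
o=np.zeros((600,800,3),np.uint8)
o[:400,:400]=cv2.resize(w[150:250,210:310],(400,400),interpolation=cv2.INTER_CUBIC)
o[:400,400:]=cv2.resize(a[220:320,210:310],(400,400),interpolation=cv2.INTER_CUBIC)
cv2.imwrite('pics/z4.png',o[:400])
```

```text
10.2667 [0.5176 0.1793 0.1201] [179.9872  -0.0095  -7.5393] 0.012564045587768635 [-0.5465  0.6136 -0.2687]
```

View pics/z4.png

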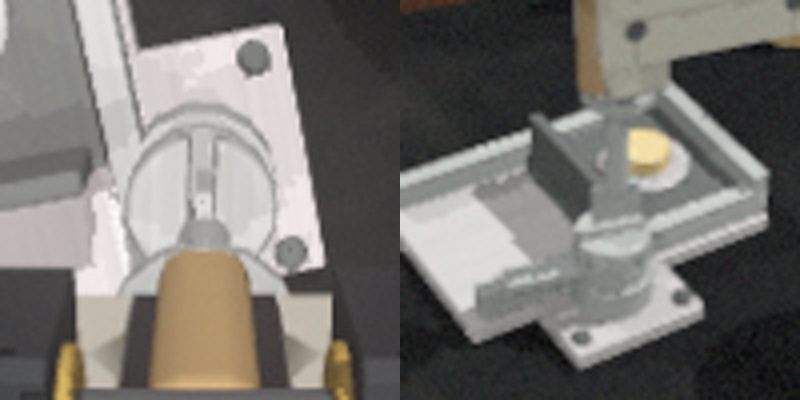

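The blade at (203,205) lines up with the slot, which spans columns 190–215. I'll lower it in.

>>> servo_tool([
  {"dx":0,"dy":0,"dz":-0.3,"spin":0,"grip":0},
  {"dx":0,"dy":0,"dz":-0.5,"spin":0,"grip":0},
  {"dx":0,"dy":0,"dz":-0.7,"spin":0,"grip":0},
  {"dx":0,"dy":0,"dz":-0.85,"spin":0,"grip":0},
  {"dx":0,"dy":0,"dz":-1,"spin":0,"grip":0},
  {"dx":0,"dy":0,"dz":-1.1,"spin":0,"grip":0},
  {"dx":0,"dy":0,"dz":-1.2,"spin":0,"grip":0},
  {"dx":0,"dy":0,"dz":-1.25,"spin":0,"grip":0},
  {"dx":0,"dy":0,"dz":-1.25,"spin":0,"grip":0},
  {"dx":0,"dy":0,"dz":-1.25,"spin":0,"grip":0},
])

```text
time_s: 11.2
tcp_pos: [0.5174, 0.1792, 0.1073]
eef_rot: [180.0, 0.0, -7.5]
contact_force: [0.5, -0.3, -1.0]
gripper_width: 0.0128
```

>>> servo_tool([
  {"dx":0,"dy":0,"dz":-0.05,"spin":0,"grip":0},
  {"dx":0,"dy":0,"dz":-0.1,"spin":0,"grip":0},
  {"dx":0,"dy":0,"dz":-0.15,"spin":0,"grip":0},
  {"dx":0,"dy":0,"dz":-0.15,"spin":-0.03,"grip":0},
  {"dx":0,"dy":0,"dz":-0.15,"spin":-0.06,"grip":0},
  {"dx":0,"dy":0,"dz":-0.15,"spin":-0.1,"grip":0},
  {"dx":0,"dy":0,"dz":-0.15,"spin":-0.15,"grip":0},
  {"dx":0,"dy":0,"dz":-0.15,"spin":-0.2,"grip":0},
  {"dx":0,"dy":0,"dz":-0.15,"spin":-0.25,"grip":0},
  {"dx":0,"dy":0,"dz":-0.15,"spin":-0.3,"grip":0},
], squeeze=60)

```text
time_s: 12.03
tcp_pos: [0.518, 0.1794, 0.1066]
eef_rot: [-180.0, -0.1, -24.8]
contact_force: [-0.6, -0.9, 4.8]
gripper_width: 0.0125
```

Run:
```python
from h import *
s=r.get_state();print(s['tcp_pos'],s['contact_force'],s['moment'])
```

```text
[0.51798035 0.17939834 0.10656367] [-0.63387023 -0.90282936  4.83692702] [-0.36019957  0.27078615  0.03334617]
```

Seated with about 5 N down. I'll keep turning.

>>> servo_tool([
  {"dx":0,"dy":0,"dz":-0.05,"spin":-0.09,"grip":0},
  {"dx":0,"dy":0,"dz":-0.05,"spin":-0.18,"grip":0},
  {"dx":0,"dy":0,"dz":-0.05,"spin":-0.27,"grip":0},
  {"dx":0,"dy":0,"dz":-0.05,"spin":-0.36,"grip":0},
  {"dx":0,"dy":0,"dz":-0.05,"spin":-0.45,"grip":0},
  {"dx":0,"dy":0,"dz":-0.05,"spin":-0.54,"grip":0},
  {"dx":0,"dy":0,"dz":-0.05,"spin":-0.63,"grip":0},
  {"dx":0,"dy":0,"dz":-0.05,"spin":-0.72,"grip":0},
  {"dx":0,"dy":0,"dz":-0.05,"spin":-0.81,"grip":0},
  {"dx":0,"dy":0,"dz":-0.05,"spin":-0.9,"grip":0},
])

```text
time_s: 12.87
tcp_pos: [0.517, 0.1784, 0.1065]
eef_rot: [180.0, -0.1, -76.5]
contact_force: [-6.4, -2.6, 12.5]
gripper_width: 0.0122
```

Run:
```python
from h import *
s=r.get_state();print(s['tcp_pos'],s['contact_force'],s['moment'])
```

```text
[0.51701086 0.17844122 0.10647641] [-6.37495406 -2.56669107 12.46475575] [-1.14996761  2.48986686  0.12704238]
```

>>> servo_tool([
  {"dx":0,"dy":0,"dz":0,"spin":-0.04,"grip":0},
  {"dx":0,"dy":0,"dz":0,"spin":-0.08,"grip":0},
  {"dx":0,"dy":0,"dz":0,"spin":-0.12,"grip":0},
  {"dx":0,"dy":0,"dz":0,"spin":-0.15,"grip":0},
  {"dx":0,"dy":0,"dz":0,"spin":-0.18,"grip":0},
  {"dx":0,"dy":0,"dz":0,"spin":-0.2,"grip":0},
  {"dx":0,"dy":0,"dz":0,"spin":-0.22,"grip":0},
  {"dx":0,"dy":0,"dz":0,"spin":-0.24,"grip":0},
  {"dx":0,"dy":0,"dz":0,"spin":-0.26,"grip":0},
  {"dx":0,"dy":0,"dz":0,"spin":-0.28,"grip":0},
])

```text
time_s: 13.7
tcp_pos: [0.5166, 0.1783, 0.1065]
eef_rot: [179.9, -0.1, -92.4]
contact_force: [-7.4, -3.2, 13.5]
gripper_width: 0.0129
```

Run:
```python
from h import *
s=r.get_state();print(s['tcp_pos'],s['contact_force'],s['moment'])
```

```text
[0.51656262 0.17834505 0.10646178] [-7.37917769 -3.21571641 13.50679085] [-0.94591334  3.16591376  0.11593889]
```

>>> servo_tool([
  {"dx":0,"dy":0,"dz":0,"spin":-0.02,"grip":0},
  {"dx":0,"dy":0,"dz":0,"spin":-0.04,"grip":0},
  {"dx":0,"dy":0,"dz":0,"spin":-0.06,"grip":0},
  {"dx":0,"dy":0,"dz":0,"spin":-0.08,"grip":0},
  {"dx":0,"dy":0,"dz":0,"spin":-0.1,"grip":0},
  {"dx":0,"dy":0,"dz":0,"spin":-0.1,"grip":0},
  {"dx":0,"dy":0,"dz":0,"spin":-0.1,"grip":0},
  {"dx":0,"dy":0,"dz":0,"spin":-0.1,"grip":0},
  {"dx":0,"dy":0,"dz":0,"spin":-0.1,"grip":0},
  {"dx":0,"dy":0,"dz":0,"spin":-0.1,"grip":0},
])

```text
time_s: 14.53
tcp_pos: [0.5165, 0.1784, 0.1065]
eef_rot: [179.9, -0.1, -98.0]
contact_force: [-8.1, -2.2, 13.8]
gripper_width: 0.0127
```

Run:
```python
from h import *
s=r.get_state();print(s['tcp_pos'],s['contact_force'],s['moment'])
w=cap('wrist','w5.png');a=cap('scene','s5.png')
o=np.zeros((400,800,3),np.uint8)
o[:,:400]=cv2.resize(w[100:250,185:335],(400,400),interpolation=cv2.INTER_CUBIC)
o[:,400:]=cv2.resize(a[220:320,210:310],(400,400),interpolation=cv2.INTER_CUBIC)
cv2.imwrite('pics/z5.png',o)
```

```text
[0.51649527 0.17841583 0.10647281] [-8.10928283 -2.24145257 13.78358978] [-0.86261315  3.32586022  0.44174713]
```

View pics/z5.png

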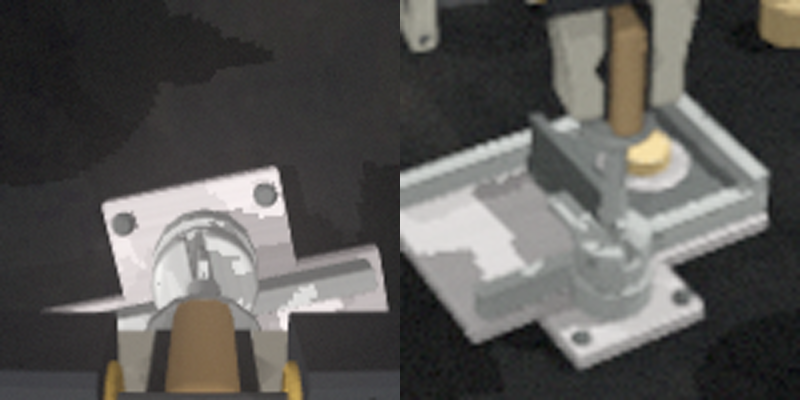

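The moment about z jumped from 0.12 to 0.44 N·m and the tongue lies across the channel in front of the lip, so the screw is at its stop. I'll ease back within the slot play and lift.

>>> servo_tool([
  {"dx":0,"dy":0,"dz":0,"spin":0.05,"grip":0},
  {"dx":0,"dy":0,"dz":0,"spin":0.1,"grip":0},
  {"dx":0,"dy":0,"dz":0,"spin":0.15,"grip":0},
  {"dx":0,"dy":0,"dz":0.15,"spin":0.15,"grip":0},
  {"dx":0,"dy":0,"dz":0.4,"spin":0.15,"grip":0},
  {"dx":0,"dy":0,"dz":0.8,"spin":0.15,"grip":0},
  {"dx":0,"dy":0,"dz":1.4,"spin":0.15,"grip":0},
  {"dx":0,"dy":0,"dz":3,"spin":0.15,"grip":0},
  {"dx":0,"dy":0,"dz":5,"spin":0.15,"grip":0},
  {"dx":0,"dy":0,"dz":7.2,"spin":0.15,"grip":0},
])

```text
time_s: 15.47
tcp_pos: [0.5174, 0.1792, 0.178]
eef_rot: [180.0, -0.0, -89.5]
contact_force: [0.5, 0.1, -1.5]
gripper_width: 0.0126
```

Run:
```python
from h import *
s=r.get_state();print(s['tcp_pos'],s['eef_rot'],s['contact_force'],s['moment'],s['gripper_width'])
```

```text
[0.51740916 0.17917983 0.17799284] [ 1.79972791e+02 -2.94480984e-02 -8.95107088e+01] [ 0.50813425  0.12230206 -1.5491092 ] [ 0.19483476 -0.11904868 -0.00412853] 0.012556329283541513
```

>>> servo_tool([
  {"dx":-1,"dy":1,"dz":0.8,"spin":0.12,"grip":0},
  {"dx":-2,"dy":3,"dz":1.5,"spin":0.24,"grip":0},
  {"dx":-3,"dy":5,"dz":1.5,"spin":0.36,"grip":0},
  {"dx":-4,"dy":7,"dz":1.5,"spin":0.48,"grip":0},
  {"dx":-5,"dy":9,"dz":1.5,"spin":0.6,"grip":0},
  {"dx":-5,"dy":11,"dz":1.5,"spin":0.72,"grip":0},
  {"dx":-5,"dy":13,"dz":1.5,"spin":0.84,"grip":0},
  {"dx":-5,"dy":15,"dz":1.5,"spin":0.96,"grip":0},
  {"dx":-5,"dy":17,"dz":1.5,"spin":1.08,"grip":0},
  {"dx":-5,"dy":19,"dz":1.5,"spin":1.2,"grip":0},
])

```text
time_s: 16.3
tcp_pos: [0.4676, 0.3706, 0.193]
eef_rot: [-179.9, -0.0, -20.4]
contact_force: [0.6, 0.1, -1.5]
gripper_width: 0.0127
```

>>> servo_tool([
  {"dx":0,"dy":1,"dz":0,"spin":0.12,"grip":0},
  {"dx":0,"dy":3,"dz":0,"spin":0.24,"grip":0},
  {"dx":0,"dy":3,"dz":0,"spin":0.245,"grip":0},
  {"dx":0,"dy":3,"dz":0,"spin":0.245,"grip":0},
  {"dx":0,"dy":3,"dz":0,"spin":0.245,"grip":0},
  {"dx":0,"dy":3,"dz":0,"spin":0.245,"grip":0},
  {"dx":0,"dy":3,"dz":0,"spin":0.245,"grip":0},
  {"dx":0,"dy":3,"dz":0,"spin":0.245,"grip":0},
  {"dx":0,"dy":3,"dz":0,"spin":0.245,"grip":0},
  {"dx":0,"dy":3,"dz":0,"spin":0.245,"grip":0},
])

```text
time_s: 17.13
tcp_pos: [0.4675, 0.399, 0.1925]
eef_rot: [-180.0, -0.0, -6.7]
contact_force: [-1.2, 0.4, -2.0]
gripper_width: 0.0125
```

Run:
```python
from h import *
s=r.get_state();print(s['time_s'],s['tcp_pos'],s['eef_rot'],s['gripper_width'])
np.save('c6.npy',r.get_calibration('wrist')['extrinsics'])
w=cap('wrist','w6.png')
cv2.imwrite('pics/w6z.png',cv2.resize(w[40:260,180:480],(780,572),interpolation=cv2.INTER_CUBIC))
```

```text
17.1333 [0.46752604 0.39896841 0.19247341] [-1.79987445e+02 -5.54661179e-03 -6.72688486e+00] 0.012549044194776812
```

View pics/w6z.png

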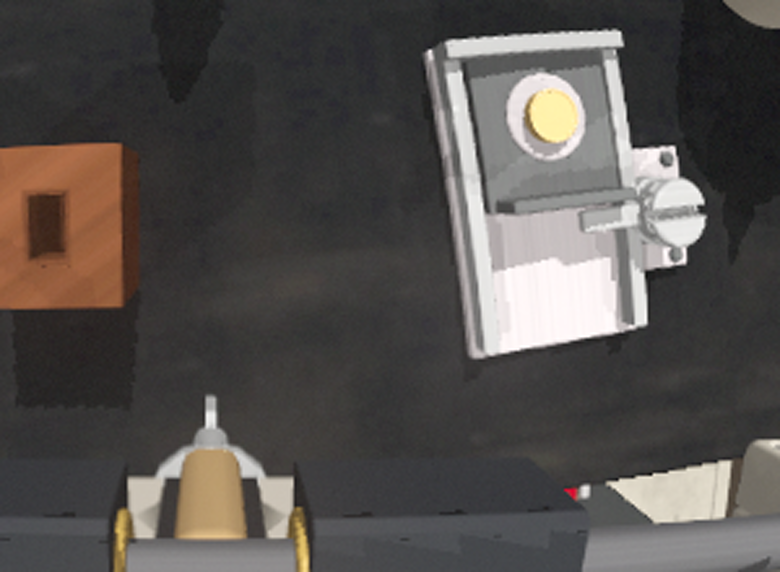

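The tongue lies across the channel, parallel to the lip, and the slot with it. The driver hangs straight, blade edge at (210,397). The well's mouth is centred near (46,226).

Run:
```python
from h import *
np.set_printoptions(precision=4,suppress=True)
c=r.get_calibration('wrist');c['extrinsics']=np.load('c6.npy')
P=lambda l:[(180+x/2.6-.3,40+y/2.6-.3) for x,y in l]
w=fish(c,P([(27,192),(66,192),(65,260),(27,258)]),.070);print(w,w.mean(0))
b=fish(c,P([(210,397)]),.1188)[0];y=np.radians(-6.7);R=np.array([[np.cos(y),-np.sin(y)],[np.sin(y),np.cos(y)]])
print('blade edge in tool axes',R.T@(b[:2]-[.4675,.399]))
f=lambda l,z:fish(c,P(l),z)
s=f([(645,213),(705,213)],.042);v=s[0]-s[1];print('slot yaw',np.degrees(np.arctan2(v[1],v[0])))
l=f([(500,210),(635,197)],.042);v=l[0]-l[1];print('lip yaw',np.degrees(np.arctan2(v[1],v[0])))
b=f([(447,53),(622,45)],.022);v=b[0]-b[1];print('stop yaw',np.degrees(np.arctan2(v[1],v[0])))
```

```text
[[0.5487 0.4564 0.07  ]
 [0.5465 0.442  0.07  ]
 [0.5218 0.4458 0.07  ]
 [0.5246 0.4599 0.07  ]] [0.5354 0.4511 0.07  ]
blade edge in tool axes [ 0.0097 -0.0002]
slot yaw 88.4946698931708
lip yaw 92.43872431115399
stop yaw 92.8492181843647
```

>>> servo_tool([
  {"dx":2,"dy":1.5,"dz":0,"spin":0,"grip":0},
  {"dx":4,"dy":3,"dz":0,"spin":0,"grip":0},
  {"dx":6,"dy":4.5,"dz":0,"spin":0,"grip":0},
  {"dx":6.75,"dy":5.2,"dz":0,"spin":0,"grip":0},
  {"dx":6.75,"dy":5.2,"dz":-1.5,"spin":0,"grip":0},
  {"dx":6.75,"dy":5.2,"dz":-3,"spin":0,"grip":0},
  {"dx":6.75,"dy":5.2,"dz":-3.6,"spin":0,"grip":0},
  {"dx":6.75,"dy":5.2,"dz":-3.6,"spin":0,"grip":0},
  {"dx":6.75,"dy":5.2,"dz":-3.6,"spin":0,"grip":0},
  {"dx":6.75,"dy":5.2,"dz":-3.6,"spin":0,"grip":0},
])

```text
time_s: 18.02
tcp_pos: [0.5353, 0.4516, 0.1574]
eef_rot: [-179.9, -0.1, -6.7]
contact_force: [0.6, 0.5, -1.0]
gripper_width: 0.0132
```

>>> servo_tool([
  {"dx":0,"dy":0,"dz":-0.6,"spin":0,"grip":0},
  {"dx":0,"dy":0,"dz":-1,"spin":0,"grip":0},
  {"dx":0,"dy":0,"dz":-1.4,"spin":0,"grip":0},
  {"dx":0,"dy":0,"dz":-1.8,"spin":0,"grip":0},
  {"dx":0,"dy":0,"dz":-2.2,"spin":0,"grip":0},
  {"dx":0,"dy":0,"dz":-2.6,"spin":0,"grip":0},
  {"dx":0,"dy":0,"dz":-3,"spin":0,"grip":0},
  {"dx":0,"dy":0,"dz":-3.4,"spin":0,"grip":0},
  {"dx":0,"dy":0,"dz":-3.8,"spin":0,"grip":0},
  {"dx":0,"dy":0,"dz":-3.8,"spin":0,"grip":0},
])

```text
time_s: 18.85
tcp_pos: [0.5346, 0.4508, 0.1171]
eef_rot: [179.9, 0.1, -6.7]
contact_force: [-0.6, -0.2, -1.3]
gripper_width: 0.0127
```

It's entering freely. Down the rest of the way.

>>> servo_tool([
  {"dx":0,"dy":0,"dz":-0.6,"spin":0,"grip":0},
  {"dx":0,"dy":0,"dz":-1.2,"spin":0,"grip":0},
  {"dx":0,"dy":0,"dz":-1.8,"spin":0,"grip":0},
  {"dx":0,"dy":0,"dz":-2.3,"spin":0,"grip":0},
  {"dx":0,"dy":0,"dz":-2.7,"spin":0,"grip":0},
  {"dx":0,"dy":0,"dz":-3,"spin":0,"grip":0},
  {"dx":0,"dy":0,"dz":-3.2,"spin":0,"grip":0},
  {"dx":0,"dy":0,"dz":-3.35,"spin":0,"grip":0},
  {"dx":0,"dy":0,"dz":-3.4,"spin":0,"grip":0},
  {"dx":0,"dy":0,"dz":-3.45,"spin":0,"grip":0},
])

```text
time_s: 19.68
tcp_pos: [0.535, 0.4513, 0.0839]
eef_rot: [-180.0, -0.0, -6.7]
contact_force: [0.5, 0.6, -0.7]
gripper_width: 0.0126
```

>>> servo_tool([
  {"dx":0,"dy":0,"dz":-0.05,"spin":0,"grip":0},
  {"dx":0,"dy":0,"dz":-0.1,"spin":0,"grip":0},
  {"dx":0,"dy":0,"dz":-0.15,"spin":0,"grip":0},
  {"dx":0,"dy":0,"dz":-0.2,"spin":0,"grip":0},
  {"dx":0,"dy":0,"dz":-0.2,"spin":0,"grip":0},
  {"dx":0,"dy":0,"dz":-0.2,"spin":0,"grip":0},
  {"dx":0,"dy":0,"dz":-0.2,"spin":0,"grip":0},
  {"dx":0,"dy":0,"dz":-0.2,"spin":0,"grip":0},
  {"dx":0,"dy":0,"dz":-0.2,"spin":0,"grip":0},
  {"dx":0,"dy":0,"dz":-0.2,"spin":0,"grip":0},
])

```text
time_s: 20.52
tcp_pos: [0.535, 0.4513, 0.0827]
eef_rot: [-180.0, -0.0, -6.7]
contact_force: [-2.6, -1.2, 5.3]
gripper_width: 0.0126
```

The collar is down on the stand with 5 N up. Now I'll release and rise.

>>> servo_tool([
  {"dx":0,"dy":0,"dz":0,"spin":0,"grip":30},
  {"dx":0,"dy":0,"dz":0,"spin":0,"grip":60},
  {"dx":0,"dy":0,"dz":0,"spin":0,"grip":100},
  {"dx":0,"dy":0,"dz":0,"spin":0,"grip":100},
  {"dx":0,"dy":0,"dz":0,"spin":0,"grip":100},
  {"dx":0,"dy":0,"dz":0,"spin":0,"grip":100},
  {"dx":0,"dy":0,"dz":2,"spin":0,"grip":100},
  {"dx":0,"dy":0,"dz":4.5,"spin":0,"grip":100},
  {"dx":0,"dy":0,"dz":7.5,"spin":0,"grip":100},
  {"dx":0,"dy":0,"dz":11,"spin":0,"grip":100},
])

```text
time_s: 21.35
tcp_pos: [0.5343, 0.4505, 0.1914]
eef_rot: [179.9, 0.1, -6.7]
contact_force: [0.9, 0.3, -0.3]
gripper_width: 0.0738
```

>>> servo_tool([
  {"dx":-2,"dy":1,"dz":1,"spin":0,"grip":100},
  {"dx":-5,"dy":3,"dz":2,"spin":0,"grip":100},
  {"dx":-8,"dy":5,"dz":2,"spin":0,"grip":100},
  {"dx":-11,"dy":7,"dz":2,"spin":0,"grip":100},
  {"dx":-14,"dy":9,"dz":2,"spin":0,"grip":100},
  {"dx":-14,"dy":9,"dz":2,"spin":0,"grip":100},
  {"dx":-14,"dy":9,"dz":2,"spin":0,"grip":100},
  {"dx":-14,"dy":9,"dz":2,"spin":0,"grip":100},
  {"dx":-14,"dy":9,"dz":2,"spin":0,"grip":100},
  {"dx":-14,"dy":9,"dz":2,"spin":0,"grip":100},
])

```text
time_s: 22.18
tcp_pos: [0.3959, 0.5406, 0.2117]
eef_rot: [180.0, -0.0, -6.8]
contact_force: [0.3, -0.1, 0.7]
gripper_width: 0.0876
```

Run:
```python
from h import *
s=r.get_state();print(s['time_s'],s['tcp_pos'],s['gripper_width'],s['contact_force'])
b=cap('top','t7.png');a=cap('scene','s7.png')
o=np.zeros((600,800,3),np.uint8)
o[:480,:420]=cv2.resize(b[205:285,280:350],None,fx=6,fy=6,interpolation=cv2.INTER_CUBIC)
o[:300,430:800]=cv2.resize(b[210:260,195:245],(370,300),interpolation=cv2.INTER_CUBIC)
o[310:600,430:800]=cv2.resize(a[150:310,180:320],(370,290),interpolation=cv2.INTER_CUBIC)
cv2.imwrite('pics/z7.png',o)
```

```text
22.1833 [0.39585517 0.54055222 0.21168476] 0.08758905122181572 [ 0.28157645 -0.12587118  0.72202062]
```

View pics/z7.png

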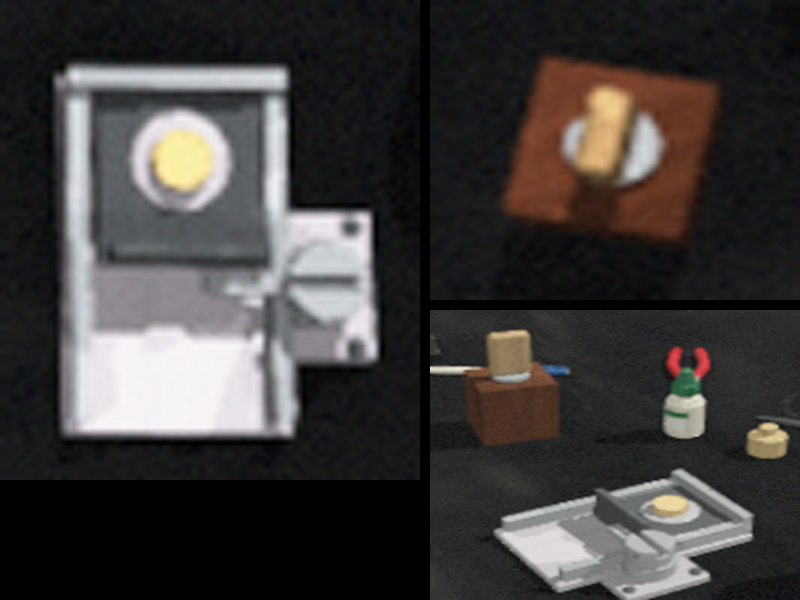

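The slide is against the back stop at (180,95) in the crop. The tongue crosses before the lip at (240,288) and the slot is parallel to the stop. The driver stands upright with its collar on the stand. I'll hand in.

```bash
python3 -c "
from plant import r
print(r.close_job())"
```

```text
the job is handed in; nothing more can be done
None
```

The job is done and handed in at about 22 s of the 58 s allowed.

- **Slide:** I pushed it until the wrist force rose to about 34 N along x against the back stop. The last top picture shows its plate touching the stop.
- **Lock screw:** I turned it clockwise with the blade held down, about 5–14 N throughout. At the end of the turn the moment about z jumped from 0.12 to 0.44 N·m, which I took as the stop. In the last pictures the tongue crosses the channel just in front of the lip, and the slot looks parallel to the back stop.
- **Driver:** It is back in its stand, upright, with the collar resting on the stand top. I felt 5 N of contact before letting go.
- **Robot:** It stands clear of everything with the gripper open. The dropper, weight and pen in the last crop stand upright or lie flat, but I did not measure any bystander for movement. The ring box was outside that crop.

**Check that disagreed:** a rough wrist-camera reading put the slot about 4° further clockwise than the lip line. That is past the stop, so I took it as measuring error at the edge of the fisheye picture. The last top view bore that out.

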